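Build up the rotor of a small blower and close its casing

ROBOT

A 6-joint arm with a two-finger parallel gripper is mounted at the origin on the work surface. World frame = base frame: x ahead of the robot, y to its left, z up, the work surface at z = 0. Lengths are in m, angles in degrees, forces in N, time in s.
With the tool pointing down it reaches from about 0.35 to 0.975 m from the base axis. Payload 7.1 kg.
Tool frame: the origin (TCP) lies on the centre line of the jaws, within the pads' length; the fingertips stand 22 mm ahead of it and the grasp point (between the pads) lies 3 mm ahead of it (tcp_to_tips is the distance from the TCP to the fingertips, in m); z points along the fingers, y is the direction in which the jaws open and shut (so a half turn about z gives the same grasp; the last joint's range is limited). The gripper opens to 88 mm and grips with 3 to 60 N. Pads are 20 mm wide; open, the fingers measure 115 mm over their backs; the gripper's body (75 mm by 178 mm) begins 61 mm behind the grasp point.
Start: joints at [69.385, 24.242, 93.386, -0, 62.372, -1.089], TCP at [0.209, 0.589, 0.245] pointing down, gripper open.
Joint ranges: [-172.04, 172.04], [-51.8, 120.97], [4.93, 147.93], [-75.15, 255.16], [6.16, 154.13], [-145.62, 145.62]. Speed limits (degrees/s): [136.94, 136.94, 172.46, 180, 180, 180].

INTERFACE

Orientations are given as [roll, pitch, yaw] about the fixed x, y, z axes, in that order (R = Rz(yaw) Ry(pitch) Rx(roll)).
In Python, from rig import get_state, read_camera, camera_info, job_done, trace, tcp_to_tips gives the robot as it stands. The module is installed in compiled form; this text tells all that it offers.
- The arm moves only by the tool apply_moves, never from a script. Its argument "moves" is a list that holds one entry, the list of rows, each a list of 6 numbers: the shift along the world's x, y, z in m, then the turn, a rotation vector about the world's x, y, z in rad. A call has 1 to 20 rows; each row is the pose to reach, as a shift and turn from the pose commanded when the call began; what a row does not reach only later rows make up. A row lasts 1/8 s, in which the tool goes at most 62.5 mm and 10.7 degrees, less where a joint would pass 70% of its speed; a pose out of reach is approached as far as the arm can. A call with a gripper value outside its range is refused whole. "grip" is the opening, from 0 (shut) to 1 (fully open), set as the call begins (left out, the last holds). The fingers move at their own pace and stop on an object; the grip force is fixed at half the most. Time passes only in rows, so rows that repeat a pose let the fingers close. It gives the time, the measured TCP pose, the force and the opening at its end, in the units of the state.
- get_state(): the state, without advancing time (a new reading comes with each control period).
- read_camera(name): name is "scene" or "top" or "wrist"; returns the picture (480x640x3 uint8, red, green, blue); there is no depth.
- camera_info(name): a dict with "camera_matrix" (3x3 intrinsics, pixels), "rvec" (rotation vector, rad) and "tvec" (3), from world to camera coordinates, as OpenCV has them. Camera axes: x right, y down, z forward; pixel columns grow to the right and rows downward; lengths in m; the calibration is good to about 2 mm. The wrist camera is an equidistant fisheye: a pixel r from the principal point sees the ray r / f radians off the axis. A picture is of the moment at which its call begins: read the wrist's pose just before it. camera_info takes no time and is no camera call; for the wrist camera it gives the pose at the moment of the call.
- job_done(): hands the job in, once; it reports no verdict.
Trained networks look in the newest picture that a camera, given by its name, has taken for a name from the list of things; names that differ only in an ending like _2 or _b are one class to them, and where a whole thing is asked for, a point or a joint stands for the part that bears it (a point fixed in the world has none). Each returns a list of dicts, best first, with "score" (0 to 1); they miss things now and then, are a little off and sometimes report something else, mostly with a low value. They report only what shows in the picture. A call takes as long as a camera call. They do not tell look-alikes from the thing itself.
- trace(camera, query): "pixels" (480x640 bool, what is visible of it) and "position" ([column, row] in pixels, amid what is visible of it).
The state is a dict: "clock": time; "joints": joint angles; "joint_velocities": joint speeds; "joint_torque": joint torques, N m; "position": TCP position; "orientation": TCP orientation; "ft_force": force on the tool from outside, world axes, zero at the start; "ft_torque": the same for the moment, N m; "width": finger opening in m.
Only numpy, scipy, OpenCV 4.12 (cv2) and the standard library are available. Lean on these libraries where they do the work, as an engineer would, in place of code of your own. Each camera call takes 0.05 s, during which the arm holds its last target. There are 200 camera calls.

TASK

Reassemble the small blower whose casing lies open on the bench: slide the brass spacer sleeve down onto the shaft, then the bladed fan wheel on top of it (blades up), then the black locking collar on top of the wheel's hub, each fully home, and finally lay the blue inlet cover flat and centred over the casing's round mouth. Set each part down gently rather than dropping it, let go of everything, and leave the old bearing and the grease tin where they lie.

Things in the scene. Friction and masses are not known exactly. Their poses are not given: they have to be found in the camera images.
- casing: blower casing: dark cast-iron spiral lying on its back, fixed to the bench. Origin on its shaft's axis at bench level, z up. A square outlet reaches 135 mm out along its +x, on its -y side. The spiral (82 to 102 mm radius) is 64 mm high; the round mouth in it faces up: bright rim, inner diameter 136 mm, outer 160 mm, rim top 72 mm above the bench
- shoulder (a point): foot of the upright bright steel shaft inside the casing, on its axis: centre of the 44 mm wide step that the sleeve must rest on, 14 mm above the bench. The shaft is 20 mm thick and its top is 82 mm above the bench; the last 8 mm taper to 12 mm thick. Assembled, the wheel's underside is 30 mm and the collar's 68 mm above the bench
- mouth (a point): centre of the casing's round mouth, level with the rim top, 72 mm above the bench, on the shaft axis: the underside of the cover comes to rest here
- sleeve: the spacer sleeve: plain brass ring, outer diameter 34 mm, bore 23 mm, 16 mm high, 80 g. Lies flat on the bench. Origin: centre of its underside, z up along its axis
- wheel: fan wheel, bare aluminium: back plate 110 mm in diameter, 4 mm thick; nine curved blades on it between radius 23 and 53 mm, tops 18 mm above the underside; smooth hub 40 mm in diameter and 38 mm high in the middle, so 20 mm proud of the blades, bore 23 mm right through. Lies blades up, about 350 g. Origin: centre of its underside, z up along its axis. Lift it by the hub
- collar: the locking collar: black steel ring, outer diameter 36 mm, bore 23 mm, 14 mm high, 70 g. Lies flat on the bench. Origin: centre of its underside, z up along its axis
- cover: inlet cover: blue round plate, 156 mm in diameter, 5 mm thick (6.5 mm at its edge bead), with a round neck in the middle, outer diameter 58 mm, inner 50 mm, its top 28 mm above the underside. Lies neck up, about 400 g. Origin: centre of its underside, z up along its axis. Lift it by the outside of the neck; fitted, the collar stands free inside the neck
- old_bearing: a worn-out rusty brown ball bearing, outer diameter 47 mm, bore 20 mm, 14 mm high, not to be used or moved. Origin: centre of its underside
- grease_tin: a yellow tin of grease with a red lid, diameter 67 mm, 45 mm high, not to be moved. Origin: centre of its underside
There are look-alikes about, which are no part of the job. What is shaped like the collar but purple is not meant.

How it is judged:
By the outcome, as a careful person would: the job done as asked, in the order asked, and still so for the second after the job is handed in, with the robot touching nothing.
It also fails if it takes over 109 s, if anything falls off the work surface, if the arm or the gripper's body presses on something with over 40 N, if the wrist force passes 120 N, or if a joint passes its speed limit or range.

## Working session

There is one attempt and no reset: what is moved stays moved. The work goes in short steps, Python scripts to look and compute and a tool call to move; the robot and the scene stay as the last step left them, time stands still between calls to the robot, and variables do not carry over. Pictures are saved under pics/ and viewed, about 12 in all and at most 16, crops included, and the job is handed in when it is done.

Besides the shell and the picture viewer there is one more tool, called after "Emit:" as name(argument=value, ...) on one line, values as JSON. apply_moves: Moves the arm, as the interface text tells. Its arguments: {"type":"object","properties":{"moves":{"type":"array"},"grip":{"type":"number"}},"required":["moves"]}

```bash
mkdir -p pics; cat > h.py <<'E'
import numpy as np, cv2
from rig import *
def ray(cam,px,info=None):
    i=info or camera_info(cam); K=np.array(i["camera_matrix"]);R,_=cv2.Rodrigues(np.array(i["rvec"],float));t=np.array(i["tvec"],float).ravel()
    x=(px[0]-K[0,2])/K[0,0]; y=(px[1]-K[1,2])/K[1,1]
    if cam=="wrist":
        r=np.hypot(x,y); d=np.array([x/r*np.sin(r),y/r*np.sin(r),np.cos(r)]) if r>1e-9 else np.array([0,0,1.])
    else: d=np.array([x,y,1.])
    return -R.T@t, R.T@d
def at(cam,px,z,info=None):
    c,d=ray(cam,px,info); return c+d*(z-c[2])/d[2]
def proj(cam,P,info=None):
    i=info or camera_info(cam); K=np.array(i["camera_matrix"]);R,_=cv2.Rodrigues(np.array(i["rvec"],float));t=np.array(i["tvec"],float).ravel()
    p=np.atleast_2d(P)@R.T+t
    if cam=="wrist":
        s=np.hypot(p[:,0],p[:,1]); th=np.arctan2(s,p[:,2]); p=np.c_[p[:,:2]/np.maximum(s,1e-9)[:,None]*th[:,None]]
    else: p=p[:,:2]/p[:,2:]
    return np.c_[p[:,0]*K[0,0]+K[0,2],p[:,1]*K[1,1]+K[1,2]]
def save(im,n): cv2.imwrite("pics/"+n,im[:,:,::-1])
E
python3 - <<'E'
from h import *
print(get_state())
for c in ["scene","top"]:
    save(read_camera(c),c+"0.png")
    c0,d=ray(c,(320,240)); print(c,c0,d)
    for q,z in [("casing",.072),("sleeve",.016),("wheel",.02),("collar",.014),("cover",.006),("old_bearing",.014),("grease_tin",.045)]:
        for r in trace(c,q):
            m=r["pixels"]; ys,xs=np.nonzero(m)
            print(c,q,round(r["score"],2),np.round(r["position"]),m.sum(),xs.min(),xs.max(),ys.min(),ys.max(),at(c,r["position"],z).round(3)[:2])
E
```

```text
{'clock': 0.0, 'joints': array([ 6.93834983e+01,  2.42838165e+01,  9.34318803e+01,  6.14070710e-04,
        6.23718624e+01, -1.08999441e+00]), 'joint_velocities': array([-0.02679681,  0.00051348,  0.05714801,  0.05406806, -0.03121247,
       -0.06334327]), 'joint_torque': array([ 1.37842952e-03, -5.44623399e+01, -2.73664051e+01,  6.43825997e-02,
        2.27791368e-02, -1.11513459e-04]), 'position': array([0.20870397, 0.58856661, 0.2439053 ]), 'orientation': array([-1.79912467e+02, -2.20914101e-03,  1.60473206e+02]), 'ft_force': array([ 0.02005253,  0.44238523, -0.60332922]), 'ft_torque': array([0.01092655, 0.01442167, 0.03617554]), 'width': 0.08782570784887048}
scene [ 1.27064656 -0.68950052  0.82586433] [-0.55954391  0.55256416 -0.61774917]
scene casing 0.95 [128. 324.] 9275 65 187 271 377 [ 0.52  -0.437]
scene sleeve 0.72 [402. 234.] 155 395 408 228 240 [0.657 0.187]
scene wheel 0.61 [391. 166.] 743 372 410 155 179 [0.442 0.406]
scene collar 0.81 [240. 331.] 232 234 252 327 344 [ 0.63  -0.272]
scene collar 0.78 [282. 323.] 186 274 291 314 329 [ 0.67 -0.2 ]
scene collar 0.77 [318. 
[... 272 characters left out ...]
97.] 653 325 350 180 208 [0.469 0.156]
top [0.43359871 0.01014409 1.20706021] [ 0.12254775 -0.01827382 -0.99247058]
top casing 0.75 [487. 283.] 6311 438 527 217 331 [ 0.466 -0.405]
top sleeve 0.63 [487. 283.] 6499 437 529 218 332 [ 0.469 -0.425]
top collar 0.65 [359. 204.] 116 351 365 199 212 [ 0.672 -0.112]
top collar 0.58 [412. 189.] 111 407 420 181 194 [ 0.71  -0.249]
top collar 0.49 [393. 207.] 109 383 396 202 215 [ 0.664 -0.199]
top collar 0.49 [419. 219.] 109 414 428 211 224 [ 0.632 -0.263]
top cover 0.62 [318. 268.] 2640 291 351 232 292 [ 0.511 -0.006]
top old_bearing 0.63 [388. 297.] 249 381 399 286 304 [ 0.436 -0.178]
top grease_tin 0.62 [238. 298.] 611 223 251 284 310 [0.439 0.19 ]
```

```bash
ls pics
```

```text
scene0.png
top0.png
```

View pics/scene0.png

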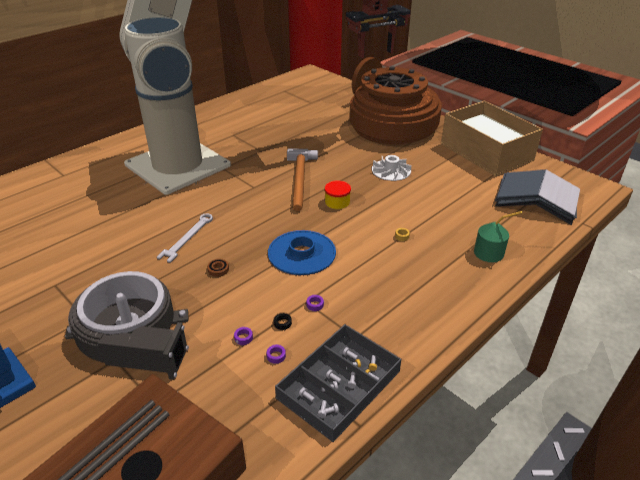

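View pics/top0.png

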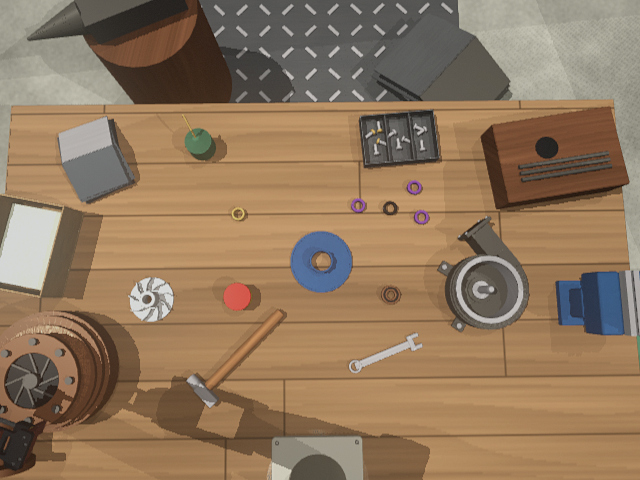

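Both views agree. In the top view the sleeve is at (238,214), the wheel at (151,299), the black collar at (390,208) between three purple ones, the cover at (321,261) and the casing mouth at (487,290). Next I'll refine these by colour fits.

```bash
python3 - <<'E'
from h import *
im=cv2.imread("pics/top0.png"); hsv=cv2.cvtColor(im,cv2.COLOR_BGR2HSV); H,S,V=[hsv[...,k].astype(int) for k in range(3)]
def blob(m,c,r,z,n):
    mm=np.zeros(m.shape,np.uint8); cv2.circle(mm,c,r,1,-1); mm=(mm&m.astype(np.uint8))
    k,l,st,ce=cv2.connectedComponentsWithStats(mm); 
    j=1+np.argmax(st[1:,4]); cs,_=cv2.findContours((l==j).astype(np.uint8),cv2.RETR_EXTERNAL,cv2.CHAIN_APPROX_NONE)
    (x,y),rr=cv2.minEnclosingCircle(cs[0]); e=cv2.fitEllipse(cs[0])
    print(n,st[j,4],(round(x,1),round(y,1)),round(rr,1),np.round(e[0],1),np.round(e[1],1),at("top",e[0],z).round(4)[:2],at("top",(x,y),z).round(4)[:2])
for x,y in [(238,214),(151,299),(390,208),(321,235),(487,252)]: print(hsv[y-7:y+8:2,x].tolist())
blob((S<60)&(V>110),(151,299),26,.016,"wheel")
blob((S<60)&(V>100),(487,290),45,.072,"rim")
blob((H>100)&(H<125)&(S>100),(321,261),36,.006,"cover")
blob((V<70),(390,208),12,.013,"collar")
blob((H>20)&(H<35)&(S>110),(238,214),12,.015,"sleeve")
E
```

```text
[[19, 124, 199], [20, 140, 160], [15, 126, 121], [16, 120, 172], [15, 122, 152], [17, 122, 165], [21, 133, 200], [15, 121, 164]]
[[27, 14, 167], [70, 3, 221], [45, 2, 207], [15, 54, 141], [18, 27, 162], [80, 3, 220], [70, 3, 222], [13, 33, 108]]
[[14, 108, 99], [13, 111, 55], [15, 119, 170], [16, 116, 174], [16, 117, 178], [15, 120, 163], [12, 75, 68], [15, 127, 144]]
[[16, 111, 195], [15, 106, 182], [109, 122, 149], [109, 110, 150], [108, 113, 151], [109, 114, 152], [108, 113, 151], [108, 113, 151]]
[[18, 44, 98], [19, 42, 98], [19, 44, 99], [19, 42, 98], [17, 41, 99], [17, 22, 106], [13, 10, 183], [9, 10, 181]]
wheel 1491 (150.7, 299.4) 23.3 [151.1 299.1] [42.8 44.6] [0.438  0.4086] [0.4372 0.4094]
rim 1791 (489.8, 290.8) 38.1 [489.6 291.4] [68.8 74.3] [ 0.4467 -0.4101] [ 0.4483 -0.4106]
cover 2446 (320.7, 261.5) 30.3 [320.7 261.5] [59.3 59.7] [ 0.5273 -0.013 ] [ 0.5272 -0.013 ]
collar 55 (389.5, 208.0) 6.8 [389.7 208. ] [11.5 12.4] [ 0.661  -0.1903] [ 0.6611 -0.1898]
sleeve 52 (237.8, 213.7) 6.4 [237.5 213.4] [10.8 11.4] [0.6511 0.1965] [0.6502 0.1958]
```

Emit:
apply_moves(moves=[[[0.0,0.0,0,0,0,0],[0.02,-0.018,0,0,0,0],[0.06,-0.053,0,0,0,0],[0.104,-0.092,0,0,0,0],[0.148,-0.131,0,0,0,0],[0.192,-0.17,0,0,0,0],[0.236,-0.209,0,0,0,0],[0.28,-0.248,0,0,0,0],[0.324,-0.287,-0.01,0,0,0],[0.368,-0.326,-0.03,0,0,0],[0.412,-0.365,-0.05,0,0,0],[0.442,-0.393,-0.07,0,0,0],[0.442,-0.393,-0.085,0,0,0],[0.442,-0.393,-0.095,0,0,0],[0.442,-0.393,-0.095,0,0,0],[0.442,-0.393,-0.095,0,0,0]]], grip=0.7)

```text
clock: 2.8
position: [0.6506, 0.1972, 0.1505]
orientation: [180.0, 0.0, 160.6]
ft_force: [0.4, 1.5, 0.2]
width: 0.0616
```

```bash
python3 - <<'E'
from h import *
s=get_state(); print(s["clock"],s["position"],s["orientation"],s["joints"].round(1))
i=camera_info("wrist"); im=read_camera("wrist"); save(im,"w1.png"); print(ray("wrist",(320,240),i),i["camera_matrix"])
for r in trace("wrist","sleeve"): print(r["score"],r["position"],at("wrist",r["position"],.016,i))
print(proj("wrist",[s["position"],s["position"]-[0,0,.022]],i))
E
```

```text
2.8 [0.65062865 0.19723731 0.15051362] [1.79964306e+02 4.44889262e-02 1.60562152e+02] [ 15.9  34.8  89.3   0.   55.8 -54.7]
(array([0.58681947, 0.22132068, 0.29112123]), array([ 0.25505792, -0.08454758, -0.96322228])) [[371.64829954   0.         318.37090142]
 [  0.         371.64829954 233.71907938]
 [  0.           0.           1.        ]]
0.59 [311.2, 245.1] [0.66126507 0.18941478 0.016     ]
[[314.56568758 306.72039438]
 [314.97258089 286.47785477]]
```

View pics/w1.png

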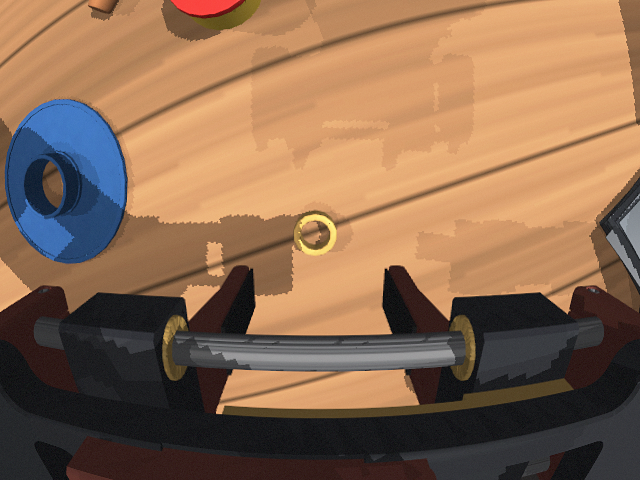

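The sleeve shows at about (316,233) in the wrist view, between the fingers. I'll write a silhouette-centroid fit and use it for all the parts.

```bash
cat >> h.py <<'E'
from scipy.optimize import least_squares
A=np.linspace(0,2*np.pi,72,endpoint=False)
def sil(cam,x,y,rings,info):
    P=np.vstack([np.c_[x+r*np.cos(A),y+r*np.sin(A),0*A+z] for r,z in rings])
    return cv2.convexHull(proj(cam,P,info).astype(np.float32))
def cen(h):
    m=cv2.moments(h); return np.array([m["m10"]/m["m00"],m["m01"]/m["m00"],np.sqrt(m["m00"])])
def fit(cam,mask,rings,x0,info,px=None,rad=None):
    """centre of upright body of rings [(r,z)] whose silhouette's hull is mask's hull"""
    m=mask.astype(np.uint8)
    if px is not None: k=np.zeros_like(m); cv2.circle(k,tuple(px),rad,1,-1); m&=k
    n,l,st,_=cv2.connectedComponentsWithStats(m); j=1+np.argmax(st[1:,4])
    cs,_=cv2.findContours((l==j).astype(np.uint8),cv2.RETR_EXTERNAL,cv2.CHAIN_APPROX_NONE)
    c=cen(cv2.convexHull(cs[0]))
    f=lambda p: (cen(sil(cam,p[0],p[1],rings,info))-c)[:2]
    p=least_squares(f,x0,diff_step=1e-4).x
    return p, c, cen(sil(cam,*p,rings,info))
def chan(im): 
    h=cv2.cvtColor(im,cv2.COLOR_RGB2HSV).astype(int); return h[...,0],h[...,1],h[...,2]
E
python3 - <<'E'
from h import *
im=cv2.imread("pics/w1.png")[:,:,::-1].copy(); i=camera_info("wrist"); H,S,V=chan(im)
print(H[215:255:4,315],S[215:255:4,315],V[215:255:4,315]); print(H[233,290:340:5],S[233,290:340:5])
m=(H>=22)&(H<35)&(S>110)
print(fit("wrist",m,[(.017,.0),(.017,.016)],[.65,.196],i,(315,233),28))
E
```

```text
[24 21 14 14 13 13 14 13 18 24] [130 136 129 125 128 128 127 124 147 132] [255 248 212 175 106 201 200 158  99 253]
[14 19 18 13 14 13 14 13 19 25] [126 148 145 126 125 123 129 129 149 127]
(array([0.6566136 , 0.19517781]), array([316.41091219, 234.4087809 ,  34.24908758]), array([316.41091229, 234.40878069,  40.47194875]))
```

```bash
python3 - <<'E'
from h import *
im=cv2.imread("pics/w1.png")[:,:,::-1].copy(); i=camera_info("wrist"); H,S,V=chan(im)
for t in (17,18,19):
    m=(H>=t)&(H<35)
    print(fit("wrist",m,[(.017,.0),(.017,.016)],[.65,.196],i,(315,233),28))
m=(H>=17)&(H<35)
v=im.copy()
for z in (.016,0): cv2.polylines(v,[ (sil("wrist",.654,.195,[(.017,z)],i)*16).astype(int)],True,(255,0,0) if z else (0,0,255),1,cv2.LINE_AA,4)
save(cv2.resize(np.hstack([v[200:270,280:350],im[200:270,280:350]]),None,fx=5,fy=5,interpolation=0),"s1.png")
E
```

```text
(array([0.65508163, 0.19442529]), array([314.85150914, 232.94756554,  38.89730068]), array([314.85150634, 232.94756586,  40.49182775]))
(array([0.65508926, 0.19440015]), array([314.82457315, 232.96663319,  38.64582772]), array([314.82457302, 232.9666338 ,  40.49158347]))
(array([0.65512033, 0.19437543]), array([314.80817717, 233.01260647,  38.30796262]), array([314.80817437, 233.01260454,  40.49098625]))
```

View pics/s1.png

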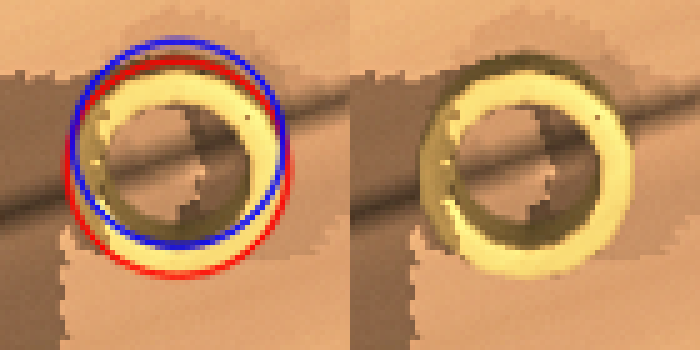

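The overlay (red is the top circle) agrees with the sleeve ring at (316,233) to about 1 px, so I'm going down to grip it.

Emit:
apply_moves(moves=[[[0.0045,-0.0027,-0.03,0,0,0],[0.0045,-0.0027,-0.06,0,0,0],[0.0045,-0.0027,-0.09,0,0,0],[0.0045,-0.0027,-0.11,0,0,0],[0.0045,-0.0027,-0.12,0,0,0],[0.0045,-0.0027,-0.1255,0,0,0],[0.0045,-0.0027,-0.1255,0,0,0]]])

```text
clock: 3.78
position: [0.6557, 0.1935, 0.0246]
orientation: [180.0, 0.0, 160.5]
ft_force: [0.1, -0.5, 0.6]
width: 0.0611
```

Emit:
apply_moves(moves=[[[0,0,0,0,0,0],[0,0,0,0,0,0],[0,0,0,0,0,0],[0,0,0,0,0,0],[0,0,0.01,0,0,0],[0,0,0.03,0,0,0],[0,0,0.06,0,0,0],[0,0,0.1,0,0,0],[0,0,0.13,0,0,0],[0,0,0.14,0,0,0]]], grip=0.3)

```text
clock: 5.03
position: [0.6567, 0.1937, 0.1678]
orientation: [179.8, 0.2, 160.5]
ft_force: [0.8, -0.4, -0.7]
width: 0.0326
```

```bash
python3 - <<'E'
from h import *
s=get_state(); print(s["position"],s["orientation"],s["width"],s["ft_force"])
save(read_camera("wrist"),"w2.png")
E
```

```text
[0.65667224 0.19371412 0.16776622] [179.84021149   0.226261   160.4733031 ] 0.032553736168970615 [ 0.80568787 -0.43244925 -0.66039391]
```

View pics/w2.png

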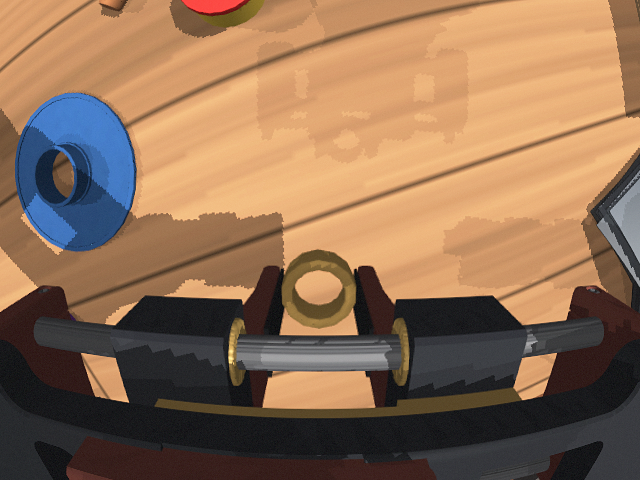

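The sleeve is held between the pads, with its ring at (320,288). Next I'll measure its offset in the hand, then carry it over the casing.

```bash
python3 - <<'E'
from h import *
im=cv2.imread("pics/w2.png")[:,:,::-1].copy(); i=camera_info("wrist"); H,S,V=chan(im); p=get_state()["position"]
print(H[288,278:362:6],S[288,278:362:6],V[288,278:362:6])
m=(H>=17)&(H<35)&(S>80)
for zb in (.1428,.140,.146):
    r=fit("wrist",m,[(.017,zb),(.017,zb+.016)],p[:2],i,(320,288),44); print(r, r[0]-p[:2])
E
```

```text
[120  18  19  15  15  14  14  14  14  14  14  19  19  18] [ 11 138 148 123 120 122 123 121 125 126 129 142 145 106] [ 23 126 126 238 233 232 230 228 227 224 216 108 158  41]
(array([0.65598377, 0.19565239]), array([318.33045419, 288.98653998,  68.05145112]), array([318.33045246, 288.98654079,  70.45383801])) [-0.00059782  0.00194795]
(array([0.65712805, 0.19525426]), array([318.33045419, 288.98653998,  68.05145112]), array([318.3304542 , 288.98653993,  69.21898157])) [0.00054647 0.00154982]
(array([0.65467578, 0.19610748]), array([318.33045419, 288.98653998,  68.05145112]), array([318.33045483, 288.98653987,  71.92003892])) [-0.00190581  0.00240304]
```

Emit:
apply_moves(moves=[[[0,0,0,0,0,0],[-0.01,-0.03,0.01,0,0,0],[-0.02,-0.08,0.02,0,0,0],[-0.04,-0.135,0.03,0,0,0],[-0.06,-0.19,0.04,0,0,0],[-0.08,-0.245,0.04,0,0,0],[-0.1,-0.3,0.04,0,0,0],[-0.12,-0.355,0.04,0,0,0],[-0.14,-0.41,0.04,0,0,0],[-0.16,-0.465,0.04,0,0,0],[-0.18,-0.52,0.04,0,0,0],[-0.2,-0.57,0.04,0,0,0],[-0.209,-0.604,0.04,0,0,0],[-0.209,-0.604,0.04,0,0,0],[-0.209,-0.604,0.04,0,0,0],[-0.209,-0.604,0.04,0,0,0]]])

```text
clock: 7.08
position: [0.4466, -0.4093, 0.2036]
orientation: [180.0, -0.1, 160.6]
ft_force: [-0.7, 0.5, -1.2]
width: 0.0327
```

```bash
python3 - <<'E'
from h import *
s=get_state(); print(s["position"],s["orientation"],s["joints"].round(1))
i=camera_info("wrist"); print(i["rvec"],i["tvec"]); save(read_camera("wrist"),"w3.png")
for r in trace("wrist","casing"): print(r["score"],r["position"],at("wrist",r["position"],.072,i))
E
```

```text
[ 0.44657854 -0.40926358  0.20361179] [ 1.79959633e+02 -6.81298009e-02  1.60552167e+02] [ -43.6   25.5   97.6    0.    57.  -114.2]
[-2.39007246 -1.69072108 -0.21624968] [ 0.23546296 -0.56013425  0.21099074]
0.89 [317.1, 212.3] [ 0.43367482 -0.40386253  0.072     ]
```

View pics/w3.png

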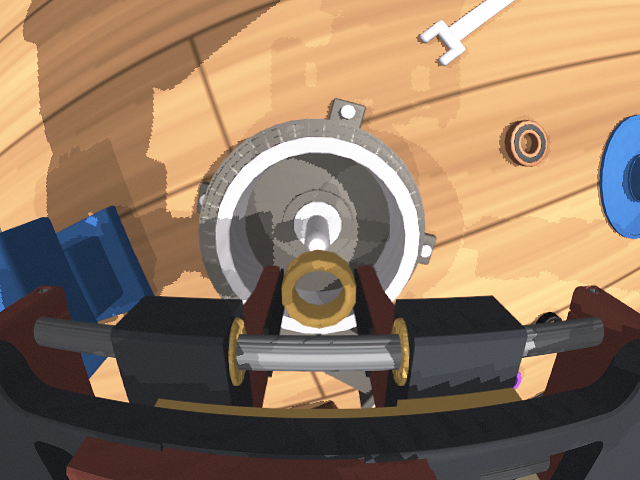

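The casing mouth's bright rim is centred near (318,230), with the step at (317,218) and the shaft just above the sleeve. I'll fit the rim edges and the step.

```bash
cat > rim.py <<'E'
from h import *
def casing(im,info,c0,rout=(.080,.068),z=.072,show=None):
    """robust circle fits to rim edges in a wrist image: radial brightness edges about c0"""
    g=cv2.GaussianBlur(cv2.cvtColor(im,cv2.COLOR_RGB2GRAY),(3,3),0).astype(np.float32); out=[]
    for r0,sgn in zip(rout,(-1,1)):
        c=np.array(c0,float)
        for it in range(3):
            pts=[]
            w=(.012,.006,.004)[it]
            rr=np.arange(r0-w,r0+w,.0004)
            for a in np.linspace(0,2*np.pi,120,endpoint=False):
                P=np.c_[c[0]+rr*np.cos(a),c[1]+rr*np.sin(a),0*rr+z]; q=proj("wrist",P,info).astype(np.float32)
                v=cv2.remap(g,q[:,0][None],q[:,1][None],1)[0]; d=sgn*(v[4:]-v[:-4]); k=d.argmax()
                if d[k]>40: pts.append(P[k+2,:2])
            pts=np.array(pts)
            s=least_squares(lambda p:np.hypot(*(pts-p[:2]).T)-p[2],[*c,r0],loss="soft_l1",f_scale=.001)
            c=s.x[:2]
        res=np.abs(np.hypot(*(pts-c).T)-s.x[2]); out.append((s.x.round(4),len(pts),np.median(res).round(5)))
    return out
E
python3 - <<'E'
from rim import *
im=cv2.imread("pics/w3.png")[:,:,::-1].copy(); i=camera_info("wrist"); p=get_state()["position"]
print(casing(im,i,(.437,-.405)))
print("step",casing(im,i,(.437,-.405),rout=(.022,),z=.014))
H,S,V=chan(im); m=(H>=17)&(H<35)&(S>80)
r=fit("wrist",m,[(.017,p[2]-.025),(.017,p[2]-.009)],p[:2],i,(320,288),44); print(r,r[0]-p[:2])
E
```

```text
[(array([ 0.4559, -0.4122,  0.0794]), 101, np.float64(0.00021)), (array([ 0.4562, -0.4125,  0.0683]), 98, np.float64(0.00021))]
step [(array([ 0.4304, -0.3992,  0.0202]), 30, np.float64(0.00094))]
(array([ 0.44606511, -0.40752551]), array([318.42679027, 288.71646725,  68.10653419]), array([318.42679026, 288.71646752,  70.38766232])) [-0.00074512  0.0020146 ]
```

Emit:
apply_moves(moves=[[[0.005,-0.0025,-0.02,0,0,0],[0.01,-0.005,-0.05,0,0,0],[0.01,-0.005,-0.075,0,0,0],[0.01,-0.005,-0.084,0,0,0],[0.01,-0.005,-0.084,0,0,0],[0.01,-0.005,-0.084,0,0,0]]])

```text
clock: 7.92
position: [0.4569, -0.4161, 0.1209]
orientation: [-180.0, 0.1, 160.5]
ft_force: [-0.8, -0.0, -0.3]
width: 0.0328
```

```bash
python3 - <<'E'
from rim import *
s=get_state(); p=s["position"]; print(p,s["orientation"])
i=camera_info("wrist"); im=read_camera("wrist"); save(im,"w4.png"); c=(.456,-.4122)
print(casing(im,i,c))
H,S,V=chan(im); m=(H>=17)&(H<35)&(S>80)
r=fit("wrist",m,[(.017,p[2]-.025),(.017,p[2]-.009)],p[:2],i,(320,288),44); print(r,r[0]-p[:2])
v=im.copy()
for rr,z in ((.006,.082),(.010,.074),(.022,.014)): cv2.polylines(v,[(sil("wrist",*c,[(rr,z)],i)*16).astype(int)],True,(255,0,0),1,cv2.LINE_AA,4)
for z in (p[2]-.025,p[2]-.009): cv2.polylines(v,[(sil("wrist",*r[0],[(.0115,z)],i)*16).astype(int)],True,(0,0,255),1,cv2.LINE_AA,4)
save(cv2.resize(np.hstack([v[200:340,250:390],im[200:340,250:390]]),None,fx=2.8,fy=2.8,interpolation=0),"s4.png")
E
```

```text
[ 0.45688271 -0.41606204  0.12094689] [-1.79965935e+02  7.53917958e-02  1.60476130e+02]
[(array([ 0.4556, -0.412 ,  0.0793]), 98, np.float64(0.00013)), (array([ 0.4566, -0.4123,  0.0687]), 86, np.float64(0.00031))]
(array([ 0.45628339, -0.41409063]), array([318.40902288, 288.95456489,  68.38859554]), array([318.40902168, 288.95456369,  70.385034  ])) [-0.00059933  0.00197142]
```

View pics/s4.png

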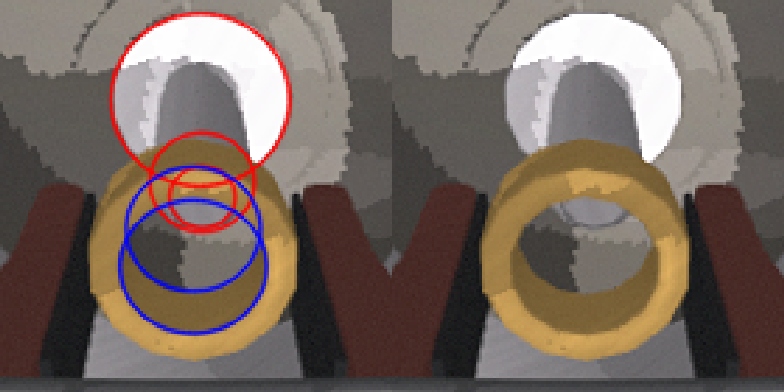

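The predicted shaft tip circle lands on the real one, seen through the bore at about (204,212) in the crop. The sleeve needs about 2 mm in +y. I'll shift it and lower past the taper, watching the force.

Emit:
apply_moves(moves=[[[0,0.002,0,0,0,0],[0,0.002,-0.003,0,0,0],[0,0.002,-0.009,0,0,0],[0,0.002,-0.015,0,0,0],[0,0.002,-0.021,0,0,0],[0,0.002,-0.027,0,0,0],[0,0.002,-0.032,0,0,0],[0,0.002,-0.032,0,0,0]]])

```text
clock: 8.98
position: [0.4561, -0.4135, 0.0876]
orientation: [180.0, -0.0, 160.5]
ft_force: [0.2, -0.5, 0.0]
width: 0.0328
```

Emit:
apply_moves(moves=[[[0,0,-0.008,0,0,0],[0,0,-0.016,0,0,0],[0,0,-0.024,0,0,0],[0,0,-0.032,0,0,0],[0,0,-0.04,0,0,0],[0,0,-0.045,0,0,0],[0,0,-0.047,0,0,0],[0,0,-0.049,0,0,0],[0,0,-0.049,0,0,0]]])

```text
clock: 10.1
position: [0.4564, -0.4137, 0.0392]
orientation: [-180.0, 0.0, 160.5]
ft_force: [-0.2, 0.6, -0.9]
width: 0.0324
```

Emit:
apply_moves(moves=[[[0,0,-0.0006,0,0,0],[0,0,-0.0012,0,0,0],[0,0,-0.0012,0,0,0]]])

```text
clock: 10.48
position: [0.4565, -0.4138, 0.0385]
orientation: [-180.0, 0.0, 160.5]
ft_force: [-0.9, 1.4, 6.1]
width: 0.0327
```

Emit:
apply_moves(moves=[[[0,0,0,0,0,0],[0,0,0,0,0,0],[0,0,0.01,0,0,0],[0,0,0.04,0,0,0],[0,0,0.09,0,0,0],[0,0,0.14,0,0,0],[0,0.03,0.16,0,0,0],[0,0.09,0.16,0,0,0],[0,0.15,0.16,0,0,0],[0,0.21,0.16,0,0,0],[0,0.27,0.16,0,0,0],[0,0.33,0.16,0,0,0],[0,0.39,0.16,0,0,0],[0,0.45,0.16,0,0,0],[0,0.51,0.16,0,0,0],[0,0.57,0.16,0,0,0],[-0.01,0.63,0.16,0,0,0],[-0.02,0.69,0.16,0,0,0],[-0.02,0.75,0.15,0,0,0],[-0.02,0.8,0.15,0,0,0]]], grip=0.65)

```text
clock: 12.98
position: [0.4356, 0.3886, 0.1881]
orientation: [-180.0, 0.0, 160.5]
ft_force: [0.4, 0.6, 1.2]
width: 0.0569
```

Emit:
apply_moves(moves=[[[0,0.022,-0.01,0,0,0],[0,0.022,-0.02,0,0,0],[0,0.022,-0.02,0,0,0],[0,0.022,-0.02,0,0,0]]])

```text
clock: 13.48
position: [0.4366, 0.4067, 0.168]
orientation: [-180.0, -0.0, 160.4]
ft_force: [-0.9, 0.5, 1.0]
width: 0.0574
```

```bash
python3 - <<'E'
from rim import *
s=get_state(); p=s["position"]; print(p,s["orientation"],s["joints"].round(1))
i=camera_info("wrist"); im=read_camera("wrist"); save(im,"w5.png")
for r in trace("wrist","wheel"): print(r["score"],r["position"],at("wrist",r["position"],.02,i))
H,S,V=chan(im); m=(S<60)&(V>110); print(fit("wrist",m,[(.055,0),(.055,.004)],p[:2],i,(318,230),130))
E
```

```text
[0.43658454 0.40673899 0.1679696 ] [-1.79952881e+02 -1.64001483e-02  1.60377340e+02] [ 41.8  27.4 100.1  -0.   52.6 -28.5]
0.59 [324.0, 221.5] [0.43562288 0.41343897 0.02      ]
(array([0.4427797, 0.4105731]), array([323.21091295, 223.66086057, 114.910835  ]), array([323.21091262, 223.6608604 , 113.11399476]))
```

View pics/w5.png

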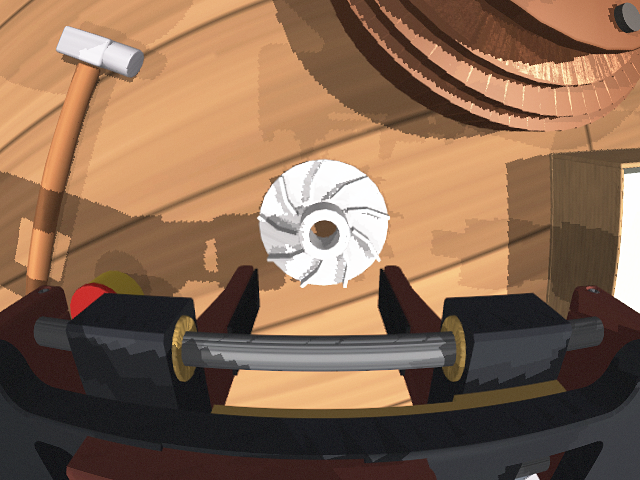

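The wheel is at (324,223) with its hub at (324,230). The crate and the brown turbine to the right could be near the gripper body, so I'll check their distances.

```bash
python3 - <<'E'
from rim import *
im=cv2.imread("pics/w5.png")[:,:,::-1].copy(); i=camera_info("wrist"); p=get_state()["position"]
H,S,V=chan(im); m=(S<60)&(V>90)
for R in ([(.055,0),(.055,.004)],[(.055,0),(.055,.004),(.053,.018)],[(.055,0),(.055,.004),(.053,.018),(.02,.038)]): r=fit("wrist",m,R,p[:2],i,(323,224),80); print(r,r[0]-p[:2])
for q in [(510,157),(552,153),(555,300),(380,60),(450,120),(540,130)]:
    print(q,[at("wrist",q,z,i)[:2].round(3).tolist() for z in (0,.06,.1)])
for q in [(80,200),(45,290),(110,322)]: print("top",q,[at("top",q,z)[:2].round(3).tolist() for z in (0,.06,.1)])
c=r[0]; v=im.copy()
for rr,z in ((.055,0),(.02,.038),(.0115,.038),(.053,.018)): cv2.polylines(v,[(sil("wrist",*c,[(rr,z)],i)*16).astype(int)],True,(255,0,0),1,cv2.LINE_AA,4)
save(cv2.resize(v[150:300,250:400],None,fx=3,fy=3,interpolation=0),"s5.png")
E
```

```text
(array([0.44326447, 0.41128851]), array([323.21091295, 223.66086057, 114.910835  ]), array([323.21091357, 223.66086006, 112.94973778])) [0.00643929 0.00395456]
(array([0.44143787, 0.4118205 ]), array([323.21091295, 223.66086057, 114.910835  ]), array([323.21091311, 223.66086056, 115.67923396])) [0.00461269 0.00448655]
(array([0.44143787, 0.4118205 ]), array([323.21091295, 223.66086057, 114.910835  ]), array([323.21091311, 223.66086056, 115.67923396])) [0.00461269 0.00448655]
(510, 157) [[0.44, 0.592], [0.427, 0.561], [0.418, 0.54]]
(552, 153) [[0.449, 0.64], [0.434, 0.6], [0.424, 0.573]]
(555, 300) [[0.603, 0.619], [0.558, 0.582], [0.529, 0.558]]
(380, 60) [[0.326, 0.503], [0.335, 0.489], [0.341, 0.48]]
(450, 120) [[0.392, 0.544], [0.388, 0.523], [0.386, 0.508]]
(540, 130) [[0.424, 0.632], [0.414, 0.593], [0.408, 0.567]]
top (80, 200) [[0.694, 0.605], [0.681, 0.576], [0.672, 0.556]]
top (45, 290) [[0.464, 0.682], [0.462, 0.648], [0.461, 0.626]]
top (110, 322) [[0.382, 0.515], [0.385, 0.489], [0.387, 0.473]]
```

View pics/s5.png

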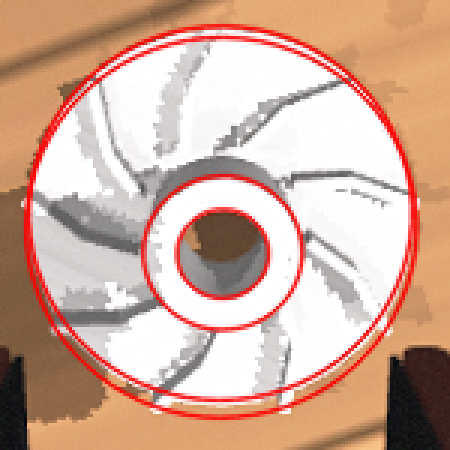

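The overlay matches the hub and plate closely, so I'm gripping the hub.

Emit:
apply_moves(moves=[[[0.003,0.002,-0.03,0,0,0],[0.005,0.0035,-0.06,0,0,0],[0.005,0.0035,-0.09,0,0,0],[0.005,0.0035,-0.11,0,0,0],[0.005,0.0035,-0.12,0,0,0],[0.005,0.0035,-0.125,0,0,0],[0.005,0.0035,-0.125,0,0,0]]])

```text
clock: 14.45
position: [0.4416, 0.4121, 0.0434]
orientation: [180.0, 0.0, 160.5]
ft_force: [-1.5, 0.0, -0.2]
width: 0.0574
```

Emit:
apply_moves(moves=[[[0,0,0,0,0,0],[0,0,0,0,0,0],[0,0,0,0,0,0],[0,0,0.0,0,0,0],[0,0,0.005,0,0,0],[0,0,0.02,0,0,0],[0,0,0.05,0,0,0],[0,0,0.1,0,0,0],[0,0,0.14,0,0,0],[0,-0.02,0.16,0,0,0]]], grip=0.35)

```text
clock: 15.7
position: [0.4423, 0.3935, 0.2066]
orientation: [179.7, 0.1, 160.5]
ft_force: [0.0, -0.1, -4.1]
width: 0.0393
```

Emit:
apply_moves(moves=[[[0,-0.03,0,0,0,0],[0,-0.075,0,0,0,0],[0,-0.125,0,0,0,0],[0,-0.175,0,0,0,0],[0,-0.225,0,0,0,0],[0,-0.275,0,0,0,0],[0,-0.325,0,0,0,0],[0,-0.375,0,0,0,0],[0,-0.425,0,0,0,0],[0,-0.475,0,0,0,0],[0.005,-0.525,0,0,0,0],[0.01,-0.575,0,0,0,0],[0.014,-0.625,0,0,0,0],[0.014,-0.675,0,0,0,0],[0.014,-0.72,0,0,0,0],[0.014,-0.76,0,0,0,0],[0.014,-0.79,0,0,0,0],[0.014,-0.807,0,0,0,0],[0.014,-0.807,0,0,0,0],[0.014,-0.807,0,0,0,0]]])

```text
clock: 18.2
position: [0.4552, -0.4139, 0.2029]
orientation: [180.0, -0.0, 160.5]
ft_force: [-0.6, -0.2, -3.8]
width: 0.0394
```

```bash
python3 - <<'E'
from rim import *
s=get_state(); p=s["position"]; print(p,s["orientation"],s["joints"].round(1))
i=camera_info("wrist"); im=read_camera("wrist"); save(im,"w6.png")
print(casing(im,i,(.456,-.4122)))
v=im.copy(); c=p[:2]+[-.0006,.002]; u=p[2]-.0434
for rr,z in ((.055,u),(.02,u+.038),(.0115,u+.038),(.053,u+.018)): cv2.polylines(v,[(sil("wrist",*c,[(rr,z)],i)*16).astype(int)],True,(255,0,0),1,cv2.LINE_AA,4)
for rr,z in ((.08,.072),(.068,.072)): cv2.polylines(v,[(sil("wrist",.456,-.4122,[(rr,z)],i)*16).astype(int)],True,(0,0,255),1,cv2.LINE_AA,4)
save(cv2.resize(v[100:370,180:450],None,fx=2.2,fy=2.2,interpolation=0),"s6.png")
E
```

```text
[ 0.45523616 -0.41393657  0.20290003] [ 1.79958051e+02 -4.80287944e-02  1.60499113e+02] [ -43.4   26.2   96.4    0.    57.4 -113.9]
[(array([ 0.4559, -0.4121,  0.0796]), 69, np.float64(0.00022)), (array([ 0.4556, -0.4119,  0.0682]), 54, np.float64(0.00017))]
```

View pics/s6.png

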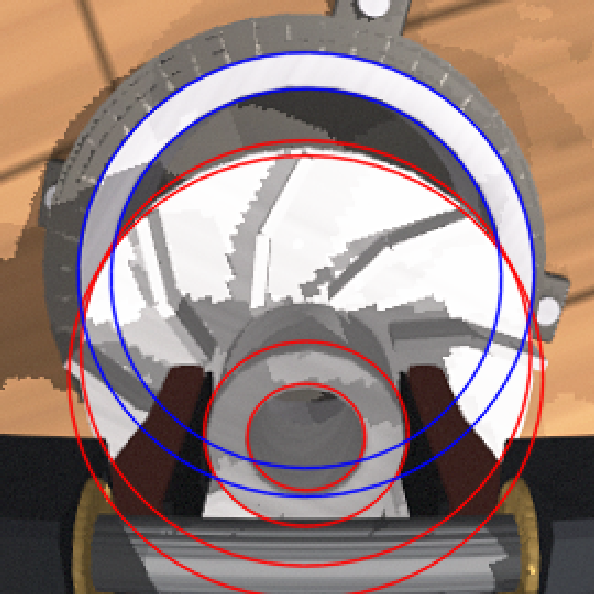

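The wheel's hub and bore sit at the same hand offset as the sleeve did (the overlay matches), so I'm lowering it at the same TCP xy.

Emit:
apply_moves(moves=[[[0.001,0,-0.015,0,0,0],[0.001,0,-0.04,0,0,0],[0.001,0,-0.06,0,0,0],[0.001,0,-0.068,0,0,0],[0.001,0,-0.068,0,0,0],[0.001,0,-0.068,0,0,0]]])

```text
clock: 19.0
position: [0.4568, -0.4156, 0.1356]
orientation: [-180.0, 0.1, 160.5]
ft_force: [0.1, -0.8, -3.4]
width: 0.039
```

```bash
python3 - <<'E'
from rim import *
for k in range(4):
    s=get_state(); p=s["position"]; i=camera_info("wrist"); im=read_camera("wrist"); print(p,s["ft_force"],proj("wrist",p,i))
print(casing(im,i,(.456,-.4122)))
E
```

```text
[ 0.45680683 -0.41555622  0.13562923] [ 0.13309117 -0.79732457 -3.42792396] [[314.48251499 306.70316632]]
[ 0.45681734 -0.4156129   0.13580511] [ 0.35270588 -1.12587671 -4.03716433] [[314.46156025 306.68773743]]
[ 0.45677537 -0.41557272  0.13582481] [-0.34059477 -1.00938026 -3.40102109] [[314.50742546 306.65460562]]
[ 0.45673553 -0.41551973  0.13578557] [-0.90532476  0.48049572 -3.82902544] [[314.52505741 306.72901112]]
[(array([ 0.4556, -0.4119,  0.0793]), 74, np.float64(0.00019)), (array([ 0.4557, -0.4119,  0.0682]), 82, np.float64(0.0002))]
```

Emit:
apply_moves(moves=[[[-0.0005,0.002,0,0,0,0],[-0.0005,0.002,-0.003,0,0,0],[-0.0005,0.002,-0.008,0,0,0],[-0.0005,0.002,-0.013,0,0,0],[-0.0005,0.002,-0.018,0,0,0],[-0.0005,0.002,-0.023,0,0,0],[-0.0005,0.002,-0.028,0,0,0],[-0.0005,0.002,-0.028,0,0,0]]])

```text
clock: 20.2
position: [0.4557, -0.413, 0.1064]
orientation: [180.0, -0.0, 160.5]
ft_force: [-0.0, -0.1, -4.4]
width: 0.0393
```

Emit:
apply_moves(moves=[[[0.0003,-0.0005,-0.006,0,0,0],[0.0003,-0.0005,-0.012,0,0,0],[0.0003,-0.0005,-0.018,0,0,0],[0.0003,-0.0005,-0.024,0,0,0],[0.0003,-0.0005,-0.029,0,0,0],[0.0003,-0.0005,-0.031,0,0,0],[0.0003,-0.0005,-0.032,0,0,0],[0.0003,-0.0005,-0.032,0,0,0]]])

```text
clock: 21.2
position: [0.4562, -0.4137, 0.075]
orientation: [-180.0, 0.0, 160.5]
ft_force: [0.3, 0.9, -4.1]
width: 0.0394
```

Emit:
apply_moves(moves=[[[0,0,-0.0007,0,0,0],[0,0,-0.0014,0,0,0],[0,0,-0.002,0,0,0],[0,0,-0.002,0,0,0]]])

```text
clock: 21.7
position: [0.4563, -0.4138, 0.0735]
orientation: [-180.0, 0.0, 160.5]
ft_force: [-1.1, 2.3, 3.5]
width: 0.0391
```

Emit:
apply_moves(moves=[[[0,0,0,0,0,0],[0,0,0,0,0,0],[0,0,0.01,0,0,0],[0,0,0.04,0,0,0],[0,0,0.08,0,0,0],[0.02,0.022,0.1,0,0,0],[0.055,0.06,0.1,0,0,0],[0.095,0.104,0.1,0,0,0],[0.135,0.148,0.1,0,0,0],[0.17,0.186,0.1,0,0,0],[0.195,0.213,0.095,0,0,0],[0.205,0.224,0.09,0,0,0],[0.205,0.224,0.09,0,0,0],[0.205,0.224,0.09,0,0,0]]], grip=0.6)

```text
clock: 23.45
position: [0.6603, -0.1908, 0.163]
orientation: [-180.0, -0.0, 160.4]
ft_force: [0.2, 1.1, -1.3]
width: 0.0523
```

```bash
python3 - <<'E'
from rim import *
s=get_state(); p=s["position"]; print(p,s["orientation"],s["joints"].round(1))
i=camera_info("wrist"); im=read_camera("wrist"); save(im,"w7.png")
for r in trace("wrist","collar"): print(r["score"],r["position"],at("wrist",r["position"],.014,i)[:2])
q=proj("wrist",[[.661,-.19,.007]],i)[0].astype(int); print(q)
H,S,V=chan(im)
for t in (50,65,80):
    c=fit("wrist",(V<t),[(.018,0),(.018,.014)],p[:2],i,tuple(map(int,q)),40); print(c,c[0]-p[:2])
v=im.copy()
for rr,z in ((.018,0),(.018,.014),(.0115,.014)): cv2.polylines(v,[(sil("wrist",*c[0],[(rr,z)],i)*16).astype(int)],True,(255,0,0),1,cv2.LINE_AA,4)
o=v[150:330,200:440]; save(cv2.resize(o,None,fx=2.5,fy=2.5,interpolation=0),"s7.png")
E
```

```text
[ 0.66025186 -0.19082767  0.1630205 ] [-1.79978108e+02 -3.18013313e-02  1.60412688e+02] [-17.1  34.6  87.8  -0.   57.6 -87.5]
0.85 [227.0, 231.2] [ 0.64039069 -0.26163781]
0.69 [406.2, 196.9] [ 0.66239172 -0.11507938]
0.58 [330.0, 230.7] [ 0.66830123 -0.18205861]
0.55 [280.1, 307.6] [ 0.71861111 -0.24499618]
[317 223]
(array([ 0.66536021, -0.19270622]), array([316.33688952, 229.89959697,  37.49666652]), array([316.3368912 , 229.89959715,  40.49271617])) [ 0.00510835 -0.00187855]
(array([ 0.66535206, -0.19253338]), array([316.53220222, 229.82248384,  38.        ]), array([316.53220059, 229.82248496,  40.49409135])) [ 0.0051002 -0.0017057]
(array([ 0.66527298, -0.19269628]), array([316.31248591, 229.79907595,  38.45776905]), array([316.31248475, 229.79907714,  40.49433012])) [ 0.00502112 -0.00186861]
```

View pics/s7.png

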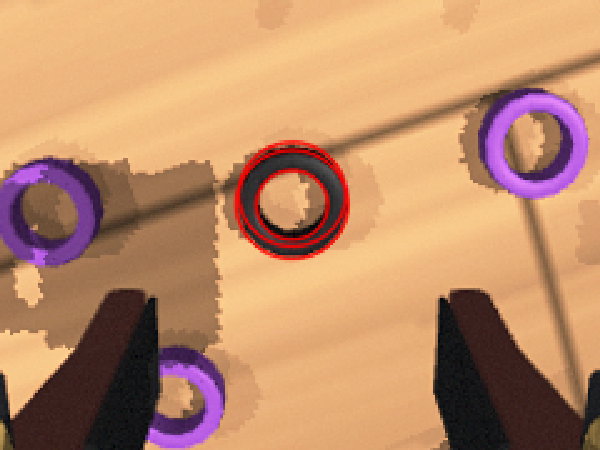

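The black collar is at (316,230) in the wrist view, the purple rings are clear of the fingers, and the overlay matches. Gripping it now.

Emit:
apply_moves(moves=[[[0.003,-0.002,-0.03,0,0,0],[0.0055,-0.003,-0.06,0,0,0],[0.0055,-0.003,-0.09,0,0,0],[0.0055,-0.003,-0.115,0,0,0],[0.0055,-0.003,-0.13,0,0,0],[0.0055,-0.003,-0.138,0,0,0],[0.0055,-0.003,-0.138,0,0,0]]])

```text
clock: 24.42
position: [0.6666, -0.1929, 0.025]
orientation: [-180.0, -0.0, 160.5]
ft_force: [-0.7, -0.4, 1.1]
width: 0.053
```

Emit:
apply_moves(moves=[[[0,0,0,0,0,0],[0,0,0,0,0,0],[0,0,0,0,0,0],[0,0,0.0,0,0,0],[0,0,0.005,0,0,0],[0,0,0.02,0,0,0],[0,0,0.05,0,0,0],[0,0,0.1,0,0,0],[0,0,0.15,0,0,0],[-0.015,-0.016,0.17,0,0,0],[-0.05,-0.053,0.17,0,0,0],[-0.085,-0.09,0.17,0,0,0],[-0.12,-0.127,0.17,0,0,0],[-0.155,-0.164,0.17,0,0,0],[-0.185,-0.195,0.17,0,0,0],[-0.205,-0.215,0.16,0,0,0],[-0.21,-0.2195,0.14,0,0,0],[-0.21,-0.2195,0.125,0,0,0],[-0.21,-0.2195,0.125,0,0,0],[-0.21,-0.2195,0.125,0,0,0]]], grip=0.3)

```text
clock: 26.92
position: [0.457, -0.412, 0.1502]
orientation: [-180.0, 0.0, 160.5]
ft_force: [0.3, -0.1, -1.4]
width: 0.0359
```

```bash
python3 - <<'E'
from rim import *
s=get_state(); p=s["position"]; print(p,s["orientation"])
i=camera_info("wrist"); im=read_camera("wrist"); save(im,"w8.png"); c=(.456,-.412)
print(casing(im,i,c))
v=im.copy(); u=p[2]-.025; d=p[:2]+[-.0006,.002]
for rr,z in ((.006,.082),(.010,.074),(.020,.068)): cv2.polylines(v,[(sil("wrist",*c,[(rr,z)],i)*16).astype(int)],True,(255,0,0),1,cv2.LINE_AA,4)
for rr,z in ((.018,u+.014),(.0115,u),(.0115,u+.014)): cv2.polylines(v,[(sil("wrist",*d,[(rr,z)],i)*16).astype(int)],True,(0,0,255),1,cv2.LINE_AA,4)
save(cv2.resize(np.hstack([v[200:340,250:390],im[200:340,250:390]]),None,fx=2.8,fy=2.8,interpolation=0),"s8.png")
E
```

```text
[ 0.4569961  -0.41195075  0.15015374] [-1.79997493e+02  6.13221485e-03  1.60512486e+02]
[(array([ 0.4555, -0.4119,  0.0792]), 77, np.float64(5e-05)), (array([ 0.456 , -0.412 ,  0.0684]), 85, np.float64(0.0001))]
```

View pics/s8.png

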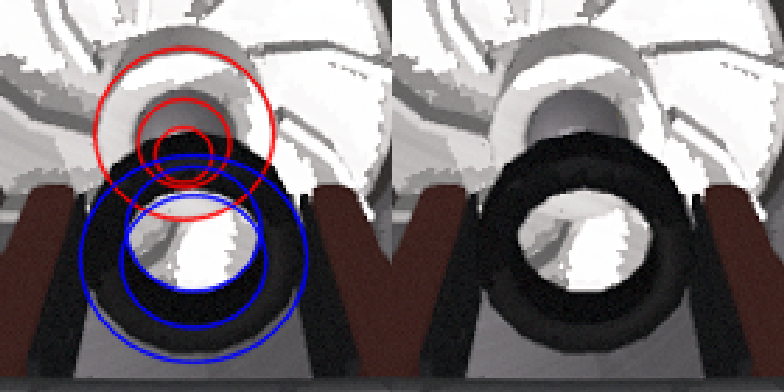

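The collar is in hand with its ring about 0.8 mm from the assumed offset. The wheel's hub shows centred on the shaft below it. I'll align and lower.

Emit:
apply_moves(moves=[[[0,-0.001,-0.01,0,0,0],[0,-0.002,-0.022,0,0,0],[0,-0.002,-0.032,0,0,0],[0,-0.002,-0.034,0,0,0],[0,-0.002,-0.034,0,0,0],[0,-0.002,-0.034,0,0,0],[0,-0.002,-0.034,0,0,0]]])

```text
clock: 27.85
position: [0.4569, -0.4143, 0.1164]
orientation: [-180.0, 0.0, 160.5]
ft_force: [0.2, 0.2, 0.2]
width: 0.0356
```

```bash
python3 - <<'E'
from rim import *
s=get_state(); p=s["position"]; print(p,s["ft_force"])
i=camera_info("wrist"); im=read_camera("wrist"); save(im,"w9.png"); c=(.456,-.412)
v=im.copy(); u=p[2]-.025; d=p[:2]+[-.0014,.0023]
for rr,z in ((.006,.082),(.010,.074),(.020,.068)): cv2.polylines(v,[(sil("wrist",*c,[(rr,z)],i)*16).astype(int)],True,(255,0,0),1,cv2.LINE_AA,4)
for rr,z in ((.018,u+.014),(.0115,u),(.0115,u+.014)): cv2.polylines(v,[(sil("wrist",*d,[(rr,z)],i)*16).astype(int)],True,(0,0,255),1,cv2.LINE_AA,4)
save(cv2.resize(np.hstack([v[200:340,250:390],im[200:340,250:390]]),None,fx=2.8,fy=2.8,interpolation=0),"s9.png")
E
```

```text
[ 0.45686286 -0.41430658  0.11637083] [0.23070628 0.16003262 0.18414575]
```

View pics/s9.png

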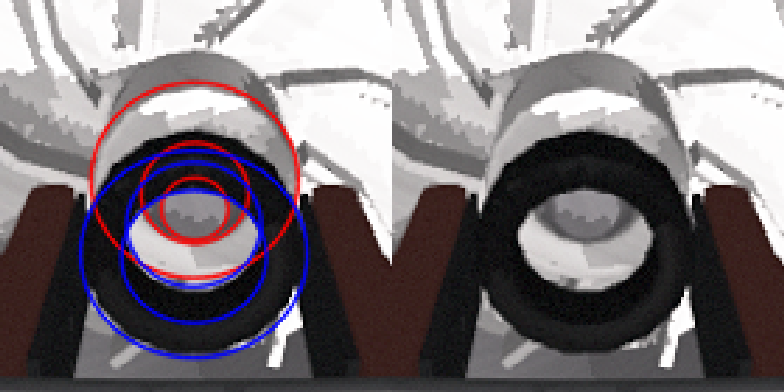

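The shaft tip shows centred through the collar bore at about (195,210), so I'm lowering.

Emit:
apply_moves(moves=[[[0.0003,0,-0.003,0,0,0],[0.0003,0,-0.007,0,0,0],[0.0003,0,-0.011,0,0,0],[0.0003,0,-0.015,0,0,0],[0.0003,0,-0.019,0,0,0],[0.0003,0,-0.021,0,0,0],[0.0003,0,-0.022,0,0,0],[0.0003,0,-0.022,0,0,0]]])

```text
clock: 28.9
position: [0.457, -0.4142, 0.094]
orientation: [-180.0, 0.0, 160.5]
ft_force: [1.3, 0.8, -0.5]
width: 0.0357
```

Emit:
apply_moves(moves=[[[0,0,-0.0006,0,0,0],[0,0,-0.0012,0,0,0],[0,0,-0.0018,0,0,0],[0,0,-0.0018,0,0,0]]])

```text
clock: 29.4
position: [0.4574, -0.4145, 0.0938]
orientation: [-180.0, 0.1, 160.5]
ft_force: [-3.3, 3.2, 12.0]
width: 0.0356
```

Contact came 0.8 mm higher than expected, with some side force. I'll ease sideways and see.

Emit:
apply_moves(moves=[[[-0.0006,0.0005,0,0,0,0],[-0.0006,0.0005,0,0,0,0],[-0.0012,0.001,0,0,0,0],[-0.0012,0.001,0,0,0,0]]])

```text
clock: 29.9
position: [0.457, -0.4142, 0.0938]
orientation: [-179.9, 0.2, 160.5]
ft_force: [0.0, -0.5, 9.0]
width: 0.0357
```

Emit:
apply_moves(moves=[[[0,0,0.0005,0,0,0],[0,0,0.001,0,0,0],[0,0,0.001,0,0,0]]])

```text
clock: 30.28
position: [0.4564, -0.4138, 0.0939]
orientation: [-180.0, 0.1, 160.5]
ft_force: [0.9, -1.1, 5.7]
width: 0.0356
```

Emit:
apply_moves(moves=[[[0,0,0,0,0,0],[0,0,0,0,0,0],[0,0,0.01,0,0,0],[0,0,0.04,0,0,0],[-0.02,0,0.07,0,0,0],[-0.04,0,0.07,0,0,0],[-0.04,0,0.07,0,0,0]]], grip=0.65)

```text
clock: 31.15
position: [0.4142, -0.4127, 0.1628]
orientation: [180.0, -0.1, 160.4]
ft_force: [-0.8, 0.1, 0.3]
width: 0.0571
```

```bash
python3 - <<'E'
from rim import *
s=get_state(); p=s["position"]; print(p,s["ft_force"],s["width"])
i=camera_info("wrist"); im=read_camera("wrist"); save(im,"w10.png"); c=(.456,-.412)
v=im.copy()
for rr,z,k in ((.006,.082,(0,255,0)),(.018,.082,(255,0,0)),(.018,.068,(255,0,0)),(.0115,.082,(0,0,255)),(.020,.068,(255,0,255)),(.053,.048,(0,255,255))): cv2.polylines(v,[(sil("wrist",*c,[(rr,z)],i)*16).astype(int)],True,k,1,cv2.LINE_AA,4)
q=proj("wrist",[[*c,.07]],i)[0].astype(int); x,y=q; print(q)
save(cv2.resize(np.hstack([v[y-65:y+65,x-65:x+65],im[y-65:y+65,x-65:x+65]]),None,fx=3,fy=3,interpolation=0),"s10.png")
E
```

```text
[ 0.41415277 -0.41266626  0.16280152] [-0.83404924  0.08319286  0.28599055] 0.05709686356990836
[337 299]
```

View pics/s10.png

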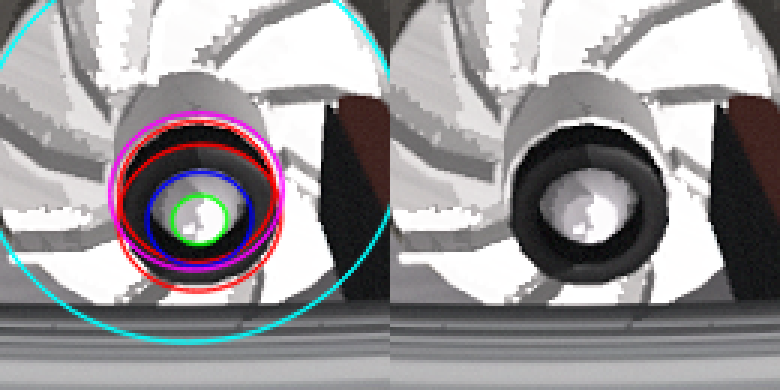

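The collar sits flat on the hub with the shaft tip showing in its bore, and only a thin hub rim shows around it. To confirm it's fully home, I'll press lightly on it with the nearly closed fingertips; the tips should meet it at TCP z ≈ 0.104.

Emit:
apply_moves(moves=[[[0.02,0,0,0,0,0],[0.042,-0.001,0,0,0,0],[0.042,-0.001,-0.02,0,0,0],[0.042,-0.001,-0.04,0,0,0],[0.042,-0.001,-0.05,0,0,0],[0.042,-0.001,-0.054,0,0,0],[0.042,-0.001,-0.057,0,0,0],[0.042,-0.001,-0.057,0,0,0],[0.042,-0.001,-0.057,0,0,0]]], grip=0.28)

```text
clock: 32.33
position: [0.458, -0.4144, 0.1067]
orientation: [-180.0, 0.1, 160.5]
ft_force: [0.3, 0.5, 0.1]
width: 0.0247
```

Emit:
apply_moves(moves=[[[0,0,-0.0005,0,0,0],[0,0,-0.001,0,0,0],[0,0,-0.0015,0,0,0],[0,0,-0.0018,0,0,0],[0,0,-0.0018,0,0,0]]])

```text
clock: 32.95
position: [0.4578, -0.4142, 0.1044]
orientation: [-180.0, 0.0, 160.5]
ft_force: [-0.1, 0.7, 1.4]
width: 0.0246
```

Emit:
apply_moves(moves=[[[0,0,-0.0005,0,0,0],[0,0,-0.001,0,0,0],[0,0,-0.001,0,0,0]]])

```text
clock: 33.33
position: [0.458, -0.4143, 0.1043]
orientation: [-180.0, 0.0, 160.5]
ft_force: [-0.9, 1.9, 8.0]
width: 0.0247
```

Contact at 0.1043 puts the collar top at 82 mm, so it's fully home. Next is the cover.

Emit:
apply_moves(moves=[[[0,0,0.03,0,0,0],[0,0.02,0.06,0,0,0],[0.01,0.06,0.08,0,0,0],[0.02,0.11,0.08,0,0,0],[0.03,0.16,0.08,0,0,0],[0.04,0.21,0.08,0,0,0],[0.05,0.26,0.08,0,0,0],[0.055,0.31,0.08,0,0,0],[0.06,0.36,0.08,0,0,0],[0.067,0.395,0.08,0,0,0],[0.067,0.401,0.08,0,0,0],[0.067,0.401,0.08,0,0,0],[0.067,0.401,0.08,0,0,0]]], grip=0.85)

```text
clock: 34.95
position: [0.5246, -0.0142, 0.1833]
orientation: [-180.0, -0.0, 160.4]
ft_force: [0.3, 0.3, 0.1]
width: 0.0747
```

```bash
python3 - <<'E'
from rim import *
s=get_state(); p=s["position"]; print(p,s["orientation"],s["width"])
i=camera_info("wrist"); im=read_camera("wrist"); save(im,"w11.png")
H,S,V=chan(im)
m=(H>100)&(H<125)&(S>100)
q=proj("wrist",[[.527,-.013,.006]],i)[0].astype(int); print(q,H[q[1]-50,q[0]],S[q[1]-50,q[0]],V[q[1]-50,q[0]])
c=fit("wrist",m,[(.078,0),(.078,.0065)],p[:2],i,tuple(map(int,q)),140); print(c,c[0]-p[:2])
ys,xs=np.nonzero(m); print(xs.min(),xs.max(),ys.min(),ys.max(),sil("wrist",*c[0],[(.078,.0065)],i).min((0,1)),sil("wrist",*c[0],[(.078,.0065)],i).max((0,1)))
E
```

```text
[ 0.52456791 -0.01422296  0.18330868] [-1.79984999e+02 -8.40134970e-03  1.60408986e+02] 0.0747178459051309
[318 219] 107 168 217
(array([ 0.53093349, -0.01456072]), array([318.61542822, 220.04795337, 151.43315357]), array([318.61542903, 220.04795277, 152.94878286])) [ 0.00636558 -0.00033776]
6 635 136 479 [231.27533 134.7452 ] [405.99786 305.33347]
```

Emit:
apply_moves(moves=[[[0.004,-0.001,-0.04,0,0,0],[0.007,-0.002,-0.08,0,0,0],[0.007,-0.002,-0.115,0,0,0],[0.007,-0.002,-0.138,0,0,0],[0.007,-0.002,-0.149,0,0,0],[0.007,-0.002,-0.153,0,0,0],[0.007,-0.002,-0.153,0,0,0]]])

```text
clock: 35.88
position: [0.5321, -0.0154, 0.0308]
orientation: [180.0, 0.0, 160.5]
ft_force: [0.2, 0.6, 0.4]
width: 0.0747
```

Emit:
apply_moves(moves=[[[0,0,0,0,0,0],[0,0,0,0,0,0],[0,0,0,0,0,0],[0,0,0,0,0,0],[0,0,0.005,0,0,0],[0,0,0.02,0,0,0],[0,0,0.05,0,0,0],[0,0,0.1,0,0,0],[0,0,0.14,0,0,0],[0,0,0.15,0,0,0],[0,0,0.15,0,0,0]]], grip=0.5)

```text
clock: 37.25
position: [0.5316, -0.0151, 0.1805]
orientation: [180.0, 0.0, 160.5]
ft_force: [-0.9, 1.0, -4.3]
width: 0.0582
```

```bash
python3 - <<'E'
from rim import *
s=get_state(); p=s["position"]; print(p,s["orientation"],s["width"],s["ft_force"])
i=camera_info("wrist"); im=read_camera("wrist"); save(im,"w12.png"); v=im.copy(); u=p[2]-.03; d=p[:2]+[-.0006,.002]
for rr,z in ((.078,u),(.078,u+.0065),(.029,u+.028),(.025,u+.028)): cv2.polylines(v,[(sil("wrist",*d,[(rr,z)],i)*16).astype(int)],True,(255,0,0),1,cv2.LINE_AA,4)
save(cv2.resize(v[100:400,150:490],None,fx=2,fy=2,interpolation=0),"s12.png")
E
```

```text
[ 0.53155809 -0.01508259  0.1804683 ] [1.79988521e+02 3.14750476e-02 1.60475092e+02] 0.05820211035869731 [-0.90897074  0.99365914 -4.27461907]
```

View pics/s12.png

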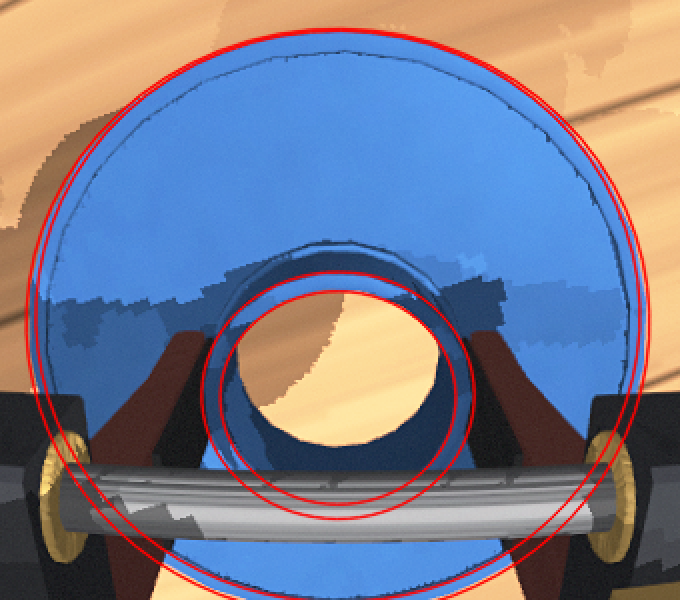

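The cover is held level and centred at the same hand offset (edge and neck overlays match). I'm carrying it to the mouth.

Emit:
apply_moves(moves=[[[-0.005,-0.03,0,0,0,0],[-0.014,-0.075,0,0,0,0],[-0.023,-0.12,0,0,0,0],[-0.032,-0.17,0,0,0,0],[-0.041,-0.22,0,0,0,0],[-0.05,-0.27,0,0,0,0],[-0.059,-0.315,0,0,0,0],[-0.067,-0.355,0,0,0,0],[-0.073,-0.385,-0.01,0,0,0],[-0.075,-0.3985,-0.025,0,0,0],[-0.075,-0.3985,-0.045,0,0,0],[-0.075,-0.3985,-0.06,0,0,0],[-0.075,-0.3985,-0.06,0,0,0],[-0.075,-0.3985,-0.06,0,0,0],[-0.075,-0.3985,-0.06,0,0,0]]])

```text
clock: 39.17
position: [0.4574, -0.4137, 0.1213]
orientation: [-180.0, 0.1, 160.5]
ft_force: [-0.2, 0.2, -3.5]
width: 0.0584
```

Emit:
apply_moves(moves=[[[-0.001,0,-0.004,0,0,0],[-0.001,0,-0.008,0,0,0],[-0.001,0,-0.012,0,0,0],[-0.001,0,-0.015,0,0,0],[-0.001,0,-0.017,0,0,0],[-0.001,0,-0.017,0,0,0],[-0.001,0,-0.017,0,0,0]]])

```text
clock: 40.05
position: [0.4558, -0.4137, 0.1034]
orientation: [-180.0, 0.0, 160.5]
ft_force: [0.4, -0.7, -4.0]
width: 0.0579
```

Emit:
apply_moves(moves=[[[0.0004,0,-0.0005,0,0,0],[0.0004,0,-0.001,0,0,0],[0.0004,0,-0.0013,0,0,0],[0.0004,0,-0.0013,0,0,0]]])

```text
clock: 40.55
position: [0.4561, -0.4137, 0.1031]
orientation: [-180.0, 0.0, 160.5]
ft_force: [-3.4, 2.6, 6.8]
width: 0.0579
```

Contact is at the expected height. Releasing and backing off.

Emit:
apply_moves(moves=[[[0,0,0,0,0,0],[0,0,0,0,0,0],[0,0,0,0,0,0],[0,0,0.01,0,0,0],[0,0,0.04,0,0,0],[0,0,0.08,0,0,0],[-0.02,0.03,0.12,0,0,0],[-0.02,0.05,0.14,0,0,0],[-0.02,0.05,0.14,0,0,0],[-0.02,0.05,0.14,0,0,0]]], grip=0.85)

```text
clock: 41.8
position: [0.4362, -0.364, 0.2418]
orientation: [-180.0, 0.0, 160.5]
ft_force: [-0.4, 0.5, 0.1]
width: 0.0751
```

```bash
python3 - <<'E'
from rim import *
s=get_state(); p=s["position"]; print(p,s["ft_force"],s["width"])
i=camera_info("wrist"); im=read_camera("wrist"); sc=read_camera("scene"); c=(.456,-.412)
H,S,V=chan(im); m=(H>100)&(H<125)&(S>100)
q=proj("wrist",[[*c,.078]],i)[0].astype(int)
f=fit("wrist",m,[(.078,.072),(.078,.0785)],p[:2],i,tuple(map(int,q)),140); print("cover",f)
v=im.copy()
for rr,z,k in ((.078,.0785,(255,0,0)),(.029,.1,(255,0,0)),(.08,.072,(0,255,0)),(.0115,.082,(255,255,0)),): cv2.polylines(v,[(sil("wrist",*c,[(rr,z)],i)*16).astype(int)],True,k,1,cv2.LINE_AA,4)
x,y=q; a=v[max(0,y-120):y+120,max(0,x-120):x+120]; b=sc[250:390,50:200]
o=np.hstack([cv2.resize(a,(400,400)),cv2.resize(b,(400,400))]); save(o,"s13.png")
for n in ("old_bearing","grease_tin"):
    for r in trace("scene",n)[:1]: print(n,r["position"],r["score"])
E
```

```text
[ 0.43623083 -0.36396873  0.24183741] [-0.39780748  0.47136432  0.05699163] 0.07514803223497821
cover (array([ 0.4551284 , -0.41152733]), array([274.448954  , 252.6890898 , 150.76305914]), array([274.44895405, 252.68908984, 152.59393968]))
old_bearing [214.4, 267.6] 0.89
grease_tin [337.3, 197.0] 0.57
```

View pics/s13.png

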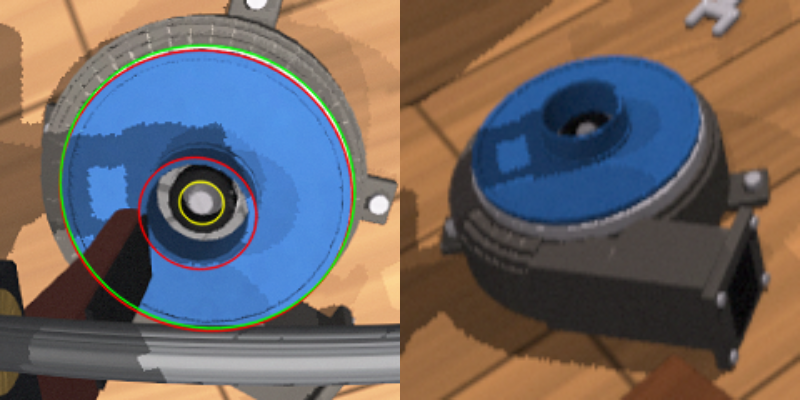

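The cover lies flat and is centred within about 1 mm of the rim, with the collar free inside the neck and the shaft tip visible. The bearing and tin are where they were. Handing in.

```bash
python3 -c "
from rig import *
print(job_done())"
```

```text
the job is handed in; nothing more can be done
None
```

The blower is reassembled: brass sleeve, fan wheel (blades up), black collar and blue cover went on in that order. Each part was lowered gently until it touched, and everything is released. The job was handed in at about 42 s on the robot's clock, well under 109 s.

**Seating heights:** The sleeve, wheel and cover met their seats within about 0.3 mm of the stated heights. The highest vertical contact reading was 12 N, when the collar touched down.

**Collar:** It first touched 0.8 mm high with a little side force. I eased it sideways, released it, and pressed lightly on it with the fingertips. Its top measured about 82 mm, which is fully home.

**Cover:** The last pictures show it flat, about 1 mm off the rim's centre, with the collar free inside the neck.

**Bearing and tin:** The old bearing and the grease tin show no movement in the scene picture.

**Disagreement:** The top camera read some positions about 4 mm differently in x from the wrist camera (its casing fit was further off, from a poor colour mask). I used the wrist camera, corrected by where the parts appeared in the hand, and all the fits went in on that basis.

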